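Fit up a socket-weld pipe spool on the welding turntable

ROBOT

A 6-joint arm with a two-finger parallel gripper is mounted at the origin on the work surface. World frame = base frame: x ahead of the robot, y to its left, z up, the work surface at z = 0. Lengths are in mm, angles in degrees, forces in N, time in s.
With the tool pointing down it reaches from about 350 to 850 mm from the base axis. Payload 8.1 kg.
Tool frame: the origin (TCP) lies on the centre line of the jaws, within the pads' length; the fingertips stand 8 mm ahead of it and the grasp point (between the pads) lies 11 mm behind it; z points along the fingers, y is the line along which they close (so a half turn about z gives the same grasp; the last joint's range is limited). The gripper opens to 85 mm and grips with 20 to 120 N. Pads are 22 mm wide; open, the fingers measure 114 mm over their backs; the gripper's body (76 mm by 85 mm) begins 54 mm behind the grasp point. The pads swing forward as they close: fully open they stand 13 mm farther back than shut.
Start: joints at [60.768, 7.471, 85.268, -0, 87.261, -4.893], TCP at [247.263, 546.687, 215.092] pointing down, gripper open.
Joint ranges: [-169.43, 169.43], [-51.17, 129.36], [1.28, 143.12], [-76.62, 256.62], [0, 156.53], [-152.29, 152.29]. Speed limits (degrees/s): [136.94, 136.94, 159.86, 180, 180, 180].

INTERFACE

Orientations are given as [roll, pitch, yaw] about the fixed x, y, z axes, in that order (R = Rz(yaw) Ry(pitch) Rx(roll)).
In Python, from workcell import * gives the robot as it stands. The module is installed in compiled form; this text tells all that it offers.
- The arm moves only by the shell command python3 -m inch 'ROWS' [FORCE]. ROWS is JSON, a list of rows, each an object of numbers: "x", "y", "z": the shift along the tool's x, y, z in units of 300 mm (1.0 is 300 mm); "spin": the turn about the tool's z in units of 2 rad (1.0 is 2 rad); "grip": the gripper command: -1 is fully open, 1 is shut, values between are in proportion. A call has 1 to 8 rows; each row shifts and turns the commanded pose from where the row before left it, along the tool's axes as they then stand; what a row does not reach is not made up. A row lasts 1/10 s, in which the tool goes at most 50 mm and 8.59 degrees, less where a joint would pass 70% of its speed; a pose out of reach is approached as far as the arm can. A call with a number of a shift or a turn outside -1 to 1 is refused whole. A call with a gripper value outside its range is refused whole. The fingers move at their own pace and stop on an object; FORCE is the grip in N (left out, the last holds). Time passes only in rows, so rows that do not move let the fingers close. It gives the time, the measured TCP pose, the force, the opening and the grip force at its end, in the units of the state.
- get_obs(): the state, without advancing time (a new reading comes with each control period).
- snapshot(name): name is "scene" or "top" or "wrist"; returns a dict with "color" (480x640x3 uint8, red, green, blue), "depth" (480x640 float32, mm along the optical axis (not along the pixel's ray), 0 where there is no reading), "K" (3x3 intrinsics, pixels), "extrinsics" (4x4, takes a point from camera to world coordinates); the wrist camera has in their place "hand_eye" (4x4, takes a point from camera to tool coordinates, whose origin is the TCP and whose axes are the flange's). Camera axes: x right, y up, looking along -z (the intrinsics and any distortion apply to the point x, -y, -z); pixel columns grow to the right and rows downward; lengths in mm; the calibration is good to about 2 mm. A picture is of the moment at which its call begins: read the wrist's pose just before it.
- finish_job(): hands the job in; it is judged then, once.
Trained networks look in the newest picture that a camera, given by its name, has taken for a name from the list of things; names that differ only in an ending like _2 or _b are one class to them, and where a whole thing is asked for, a point or a joint stands for the part that bears it (a point fixed in the world has none). Each returns a list of dicts, best first, with "p" (0 to 1); they miss things now and then, are a little off and sometimes report something else, mostly with a low value. They report only what shows in the picture. A call takes as long as a camera call. They do not tell look-alikes from the thing itself.
- spot_in(camera, thing): "rect" ([left, top, right, bottom] in pixels, round what is visible of it).
- cut_out(camera, thing): "mask" (480x640 bool, what is visible of it) and "rect" ([left, top, right, bottom] in pixels, round what is visible of it).
The state is a dict: "t": time; "qpos": joint angles; "dq": joint speeds; "joint_efforts": joint torques, N m; "ee_pos": TCP position; "ee_rot": TCP orientation; "ft_force": force on the tool from outside, world axes, zero at the start; "ft_torque": the same for the moment, N m; "finger_gap": opening from 0.0 (shut) to 1.0 (fully open); "finger_force": force on a finger pad.
Only numpy, scipy, OpenCV 4.12 (cv2) and the standard library are available. Lean on these libraries where they do the work, as an engineer would, in place of code of your own. Each camera call takes 0.05 s, during which the arm holds its last target. There are 200 camera calls.

TASK

Fit up the pipe spool on the turntable, ready for tacking, working from the bottom up: first set the flange over the brass centring plug, then stand the thick red pipe in the flange's socket, then fit the dark coupling over the top of that pipe, and last stand the thin bright pipe in the coupling's upper socket. Each part must be fully home and upright, and the loose elbow stays where it lies.

Things in the scene. Friction and masses are not known exactly. Their poses are not given: they have to be found in the camera images.
- flange_mid (a point): Bright steel flange, disc down: disc 100 mm across, 14 mm thick, four dark bolt holes; round hub 50 mm across rises 24 mm above it (38 mm overall): grasp the hub. Bore 28 mm right through; socket in the hub's top 37.5 mm wide, mouth bevelled to 41, 14 mm deep, floor 24 mm above the underside. 0.8 kg. Point: on the axis, 19 mm above the underside; z up, turn about z does not matter.
- thick_pipe_mid (a point): Thick pipe, red-brown primer, standing on end: 34 mm outside, 80 mm long, about 0.2 kg. It fits the flange's socket and the coupling's lower socket. The point is on the axis at half length (40 mm up); z along the axis.
- coupling_mid (a point): Dark, nearly black, round steel sleeve, 48 mm outside, 38 mm high, right way up, 0.34 kg. Underneath, a socket 37.5 mm wide (mouth bevelled to 41), 15 mm deep, for the thick pipe; on top, a socket 25.5 mm wide (mouth bevelled to 29), 15 mm deep, for the thin pipe; an 8 mm stop between. Point: on the axis, 19 mm above the underside; z up along the axis.
- thin_pipe_mid (a point): Thin bright steel pipe, standing on end: 22 mm outside, 80 mm long, about 0.11 kg. The point is on the axis at half length (40 mm up); z along the axis.
- seat (a point): Centre of the top face of the welding turntable: fixed round steel plate 170 mm across with three dark slots, on a blue base, 60 mm above the table; it does not turn. In its centre a brass plug, 24 mm across with a bevelled top, stands 12 mm above this point; the flange's bore drops over it. z up.
- elbow_mid (a point): Spare dark steel pipe elbow, lying on its side among the parts, two stubby arms at a right angle, about 67 by 67 mm and 44 mm high; not used, stays where it lies. The point is inside it, 22 mm above the table.
Not all that is in view belongs to the job. Leave any purple look-alike of the part that bears coupling_mid alone.

How it is judged (in metres and radians):
On the way, in this order (a step that is already met when the one before it is completed fails the run):
1. The flange sits flat on the turntable, over the plug (horizontal distance between flange_mid and seat below 0.006 m and z of flange_mid in the frame of seat between 0.015 and 0.023 m and angle between flange_mid's own z axis and vertical below 0.07 rad), for 0.2 s.
2. The thick red pipe stands fully home in the flange's socket (horizontal distance between thick_pipe_mid and flange_mid below 0.006 m and z of thick_pipe_mid in the frame of flange_mid between 0.041 and 0.049 m and angle between thick_pipe_mid's own z axis and vertical below 0.07 rad), for 0.2 s.
3. The coupling sits fully home over the thick pipe's top (horizontal distance between coupling_mid and thick_pipe_mid below 0.006 m and z of coupling_mid in the frame of thick_pipe_mid between 0.04 and 0.048 m and angle between coupling_mid's own z axis and vertical below 0.07 rad), for 0.2 s.
4. The thin bright pipe stands fully home in the coupling's upper socket (horizontal distance between thin_pipe_mid and coupling_mid below 0.006 m and z of thin_pipe_mid in the frame of coupling_mid between 0.04 and 0.048 m and angle between thin_pipe_mid's own z axis and vertical below 0.07 rad), for 0.2 s.
At the end, for the whole second after the job is handed in: Flange on the turntable over the plug, thick pipe in the flange, coupling over the pipe, thin pipe in the coupling: each within 6 mm of the axis below it, 4 mm of its fully home height, upright within 4 degrees, released and at rest; the elbow within 20 mm of where it lay (all of step 1 and all of step 2 and all of step 3 and all of step 4 and distance of elbow_mid from where it was at the start of the episode below 0.02 m and linear speed of each of flange, thick_pipe, coupling, thin_pipe below 0.02 m/s); the robot touches nothing.
It fails at once if The spare elbow is pushed or carried away (20 mm or more) (distance of elbow_mid from where it was at the start of the episode above 0.02 m).
It also fails if it takes over 128 s, if anything falls off the work surface, if the arm or the gripper's body presses on something with over 40 N, if the wrist force passes 120 N, or if a joint passes its speed limit or range.

## Working session

There is one attempt and no reset: what is moved stays moved. The work goes in short steps, Python scripts to look and compute and a shell command to move; the robot and the scene stay as the last step left them, time stands still between calls to the robot, and variables do not carry over. Pictures are saved under pics/ and viewed, at most 14 in all, crops included, and the job is handed in when it is done.

```bash
mkdir -p pics
cat > h.py <<'E'
import numpy as np, cv2
from workcell import *
from scipy.spatial.transform import Rotation as R
def T_tool():
    o=get_obs(); T=np.eye(4); T[:3,:3]=R.from_euler('xyz',o['ee_rot'],degrees=True).as_matrix(); T[:3,3]=o['ee_pos']; return T
def snap(n):
    T=T_tool(); s=snapshot(n)
    s['E']=np.array(s['extrinsics']) if 'extrinsics' in s else T@np.array(s['hand_eye'])
    return s
def cloud(s,mask=None):
    d=s['depth']; K=np.array(s['K']); m=d>0
    if mask is not None: m&=mask
    v,u=np.nonzero(m); z=d[v,u]
    P=np.stack([(u-K[0,2])/K[0,0]*z,-(v-K[1,2])/K[1,1]*z,-z,np.ones_like(z)])
    return (s['E']@P)[:3].T
def save(s,f): cv2.imwrite('pics/'+f,s['color'][:,:,::-1])
def go(p,yaw=None):
    "rows units from the present tool pose to world p"
    T=T_tool(); return (T[:3,:3].T@(np.array(p)-T[:3,3]))/300
E
cat > a.py <<'E'
from h import *
print(get_obs())
for n in ['scene','top']:
    s=snap(n); save(s,n+'0.png'); print(n,s['K'],s['E'].round(3).tolist())
    for t in ['flange_mid','thick_pipe_mid','coupling_mid','thin_pipe_mid','seat','elbow_mid']:
        for r in cut_out(n,t)[:3]:
            c=cloud(s,r['mask'])
            if len(c)<5: print(t,'few',r['rect']);continue
            zt=np.percentile(c[:,2],95); top=c[c[:,2]>zt-6]
            print(t,round(r['p'],2),np.round(r['rect']),len(c),'ztop',round(zt,1),'top mid',((top[:,:2].max(0)+top[:,:2].min(0))/2).round(1),'ext',np.ptp(top[:,:2],axis=0).round(1),'mean',c.mean(0).round(1))
E
python3 a.py
```

```text
{'t': 0.0, 'qpos': array([ 6.07684766e+01,  7.51394765e+00,  8.53298346e+01,  1.23521554e-03,
        8.72628130e+01, -4.89416060e+00]), 'dq': array([ 0.05378737,  0.0397115 , -0.09375718, -0.00374736,  0.1494496 ,
        0.0448382 ]), 'joint_efforts': array([ 1.51939485e-04, -5.69410086e+01, -5.00547802e+01, -1.43525563e-04,
        1.50642759e-02, -1.50297575e-05]), 'ee_pos': array([246.959215  , 546.1729826 , 214.05125064]), 'ee_rot': array([-1.79893899e+02, -1.03234060e-02,  1.55662568e+02]), 'ft_force': array([ 0.75056655, -0.61852455,  0.51095779]), 'ft_torque': array([-0.05512966, -0.01256094, -0.01518705]), 'finger_force': 0.0, 'finger_gap': 1.0022974135614038}
scene [[535.27784008   0.         325.89544836]
 [  0.         535.27784008 237.5177871 ]
 [  0.           0.           1.        ]] [[-0.628, -0.56, 0.54, 1090.996], [0.778, -0.437, 0.452, 429.84], [-0.017, 0.704, 0.71, 762.02], [0.0, 0.0, 0.0, 1.0]]
flange_mid 0.93 [218. 260. 272. 306.] 1997 ztop 37.2 top mid [694.9 -92.4] ext [51.9 51.3] mean [700.4 -85.2  17.3]
thick_pipe_mid 0.58 [323. 185. 340. 220.] 652 ztop 78
[... 1504 characters left out ...]
pling_mid 0.97 [221. 166. 242. 189.] 472 ztop 40.7 top mid [704.6 163.1] ext [46.1 45.3] mean [703.  162.3  29.5]
coupling_mid 0.93 [265. 169. 287. 194.] 429 ztop 40.5 top mid [699.4  72.9] ext [47.2 44.5] mean [697.4  71.9  31.8]
coupling_mid 0.84 [391. 164. 415. 191.] 446 ztop 40.5 top mid [ 697.4 -200.9] ext [47.6 45.5] mean [ 695.2 -199.5   31.2]
thin_pipe_mid 0.7 [305. 235. 314. 249.] 116 ztop 80.8 top mid [560.2   4. ] ext [18.7 18.1] mean [558.1   4.1  65. ]
seat 0.94 [429. 222. 513. 308.] 5609 ztop 63.4 top mid [ 510.  -320.9] ext [166.7 169. ] mean [ 508.8 -319.2   59.5]
elbow_mid 0.78 [250. 283. 289. 314.] 869 ztop 44.3 top mid [439.   84.4] ext [56.8 75.7] mean [444.4  86.4  37. ]
```

View pics/scene0.png

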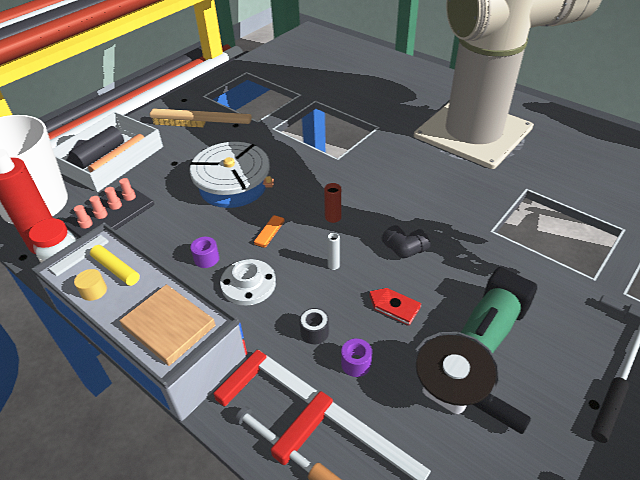

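View pics/top0.png

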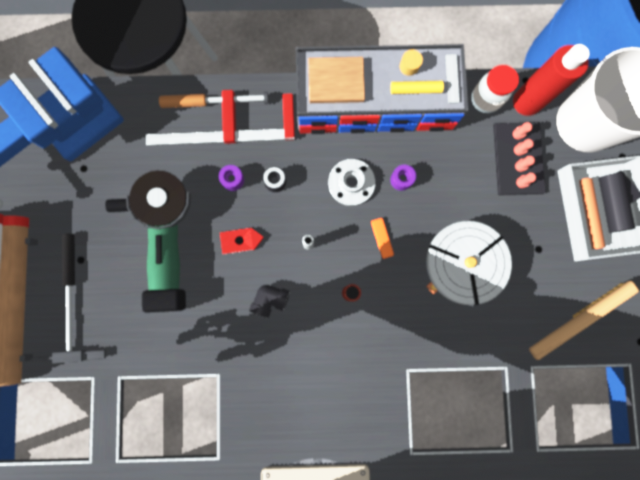

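The pictures agree with the networks. In the scene view the flange is at (247,282), the dark coupling at (313,325) is between the two purple look-alikes, the red pipe is at (333,200) and the thin pipe at (333,250). The elbow is at (405,241) and the turntable at (230,165). I'll spin to yaw 90 so the jaws close along world x, then go above the flange.

```bash
python3 -m inch '[{"spin":0.0716,"z":-0.015},{"spin":0.0716,"z":-0.015},{"spin":0.0716,"z":-0.015},{"spin":0.0716,"z":-0.015},{"spin":0.0716,"z":-0.015},{"spin":0.0716,"z":-0.015},{"spin":0.0716,"z":-0.015},{"spin":0.0716,"z":-0.015}]'
for i in 1; do python3 -m inch '[{"x":-0.089,"y":0.062},{"x":-0.089,"y":0.062},{"x":-0.089,"y":0.062},{"x":-0.089,"y":0.062},{"x":-0.089,"y":0.062},{"x":-0.089,"y":0.062},{"x":-0.089,"y":0.062},{"x":-0.089,"y":0.062}]'; done
```

```text
$[0]: bad value
$[0]: bad value
```

```bash
python3 -m inch '[{"x":0,"y":0,"z":-0.015,"spin":0.0716,"grip":-1}]'
```

```text
t: 0.8
ee_pos: [247.1, 546.3, 218.9]
ee_rot: [-179.9, 0.0, 147.4]
ft_force: [0.2, -0.2, 0.7]
finger_gap: 0.998
finger_force: 0.0
```

```bash
python3 -m inch '[{"x":0,"y":0,"z":-0.015,"spin":0.0716,"grip":-1},{"x":0,"y":0,"z":-0.015,"spin":0.0716,"grip":-1},{"x":0,"y":0,"z":-0.015,"spin":0.0716,"grip":-1},{"x":0,"y":0,"z":-0.015,"spin":0.0716,"grip":-1},{"x":0,"y":0,"z":-0.015,"spin":0.0716,"grip":-1},{"x":0,"y":0,"z":-0.015,"spin":0.0716,"grip":-1},{"x":0,"y":0,"z":-0.015,"spin":0.0716,"grip":-1}]'
python3 -m inch '[{"x":-0.089,"y":0.062,"z":0,"spin":0,"grip":-1},{"x":-0.089,"y":0.062,"z":0,"spin":0,"grip":-1},{"x":-0.089,"y":0.062,"z":0,"spin":0,"grip":-1},{"x":-0.089,"y":0.062,"z":0,"spin":0,"grip":-1},{"x":-0.089,"y":0.062,"z":0,"spin":0,"grip":-1},{"x":-0.089,"y":0.062,"z":0,"spin":0,"grip":-1},{"x":-0.089,"y":0.062,"z":0,"spin":0,"grip":-1},{"x":-0.089,"y":0.062,"z":0,"spin":0,"grip":-1}]'
```

```text
t: 1.5
ee_pos: [247.3, 546.7, 251.3]
ee_rot: [180.0, -0.0, 89.7]
ft_force: [-0.6, -0.1, -0.6]
finger_gap: 1.004
finger_force: 0.0
t: 2.3
ee_pos: [396.8, 332.0, 251.3]
ee_rot: [180.0, -0.0, 90.0]
ft_force: [-0.7, 1.8, 0.1]
finger_gap: 1.003
finger_force: 0.0
```

```bash
python3 -m inch '[{"x":-0.089,"y":0.062,"z":0,"spin":0,"grip":-1},{"x":-0.089,"y":0.062,"z":0,"spin":0,"grip":-1},{"x":-0.089,"y":0.062,"z":0,"spin":0,"grip":-1},{"x":-0.089,"y":0.062,"z":0,"spin":0,"grip":-1},{"x":-0.089,"y":0.062,"z":0,"spin":0,"grip":-1},{"x":-0.089,"y":0.062,"z":0,"spin":0,"grip":-1},{"x":-0.089,"y":0.062,"z":0,"spin":0,"grip":-1},{"x":-0.089,"y":0.062,"z":0,"spin":0,"grip":-1}]'
```

```text
t: 3.1
ee_pos: [545.7, 118.4, 251.2]
ee_rot: [180.0, -0.0, 90.0]
ft_force: [0.5, 0.3, 0.4]
finger_gap: 0.999
finger_force: 0.0
```

```bash
python3 -m inch '[{"x":-0.088,"y":0.062,"z":0,"spin":0,"grip":-1},{"x":-0.088,"y":0.062,"z":0,"spin":0,"grip":-1},{"x":-0.088,"y":0.062,"z":0,"spin":0,"grip":-1},{"x":-0.088,"y":0.062,"z":0,"spin":0,"grip":-1},{"x":-0.088,"y":0.062,"z":0,"spin":0,"grip":-1},{"x":-0.088,"y":0.062,"z":0,"spin":0,"grip":-1},{"x":-0.088,"y":0.062,"z":0,"spin":0,"grip":-1},{"x":-0.088,"y":0.062,"z":0,"spin":0,"grip":-1}]'
cat > w.py <<'E'
import sys
from h import *
from scipy.optimize import least_squares
# usage: w.py thing png ztop_expected outer_radius ; fits circle to outline of the top-face points
thing,png,zt,rad=sys.argv[1],sys.argv[2],float(sys.argv[3]),float(sys.argv[4])
s=snap('wrist'); 
if png!='-': save(s,png)
print('tcp',get_obs()['ee_pos'].round(1),'cam',s['E'][:3,3].round(1))
for r in cut_out('wrist',thing)[:3]:
    c=cloud(s,r['mask']); t=c[abs(c[:,2]-zt)<5]
    if len(t)<30: print('few',r['p'],r['rect']); continue
    (cx,cy),rr=cv2.minEnclosingCircle(t[:,:2].astype(np.float32))
    h=cv2.convexHull(t[:,:2].astype(np.float32))[:,0]
    q=least_squares(lambda p:np.hypot(h[:,0]-p[0],h[:,1]-p[1])-p[2],[cx,cy,rr],loss='soft_l1').x
    print(thing,round(r['p'],2),np.round(r['rect']),'n',len(t),'z',np.median(t[:,2]).round(1),'enc',np.round([cx,cy,rr],1),'fit',q.round(1),'exp r',rad,'rows',(go([q[0],q[1],zt])).round(4))
E
python3 w.py flange_mid w1.png 38 25
```

```text
t: 3.9
ee_pos: [694.6, -92.7, 251.0]
ee_rot: [180.0, -0.0, 90.0]
ft_force: [0.6, 0.2, -0.8]
finger_gap: 1.002
finger_force: 0.0
tcp [695.8 -97.4 249.8] cam [695.6  -9.4 410.5]
flange_mid 0.76 [267. 138. 367. 240.] n 973 z 38.2 enc [695.1 -93.1  25. ] fit [695.2 -93.   24.8] exp r 25.0 rows [0.0086 0.0021 0.7054]
```

View pics/w1.png

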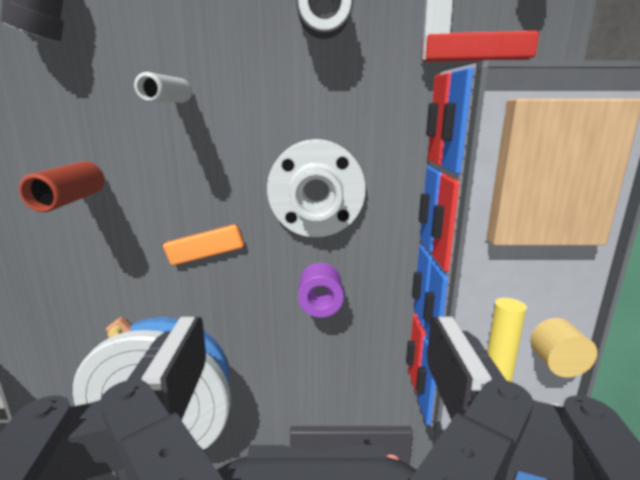

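The wrist view shows the flange at (316,188), clear around the hub, with the purple look-alike at (321,292). The arm was still settling, so I'll measure again.

```bash
python3 -m inch '[{"x":0,"y":0,"z":0,"spin":0,"grip":-1},{"x":0,"y":0,"z":0,"spin":0,"grip":-1},{"x":0,"y":0,"z":0,"spin":0,"grip":-1}]' | head -3
python3 w.py flange_mid - 38 25
```

```text
t: 4.3
ee_pos: [693.7, -90.4, 251.6]
ee_rot: [180.0, -0.0, 90.1]
tcp [693.7 -90.5 251.7] cam [694.6  -7.1 411.1]
flange_mid 0.85 [270. 140. 366. 240.] n 952 z 38.2 enc [695.3 -93.2  25.2] fit [695.1 -93.1  24.8] exp r 25.0 rows [-0.0083  0.0041  0.7121]
```

```bash
python3 -m inch '[{"x":-0.096,"y":-0.077,"z":0,"spin":0,"grip":-1},{"x":-0.096,"y":-0.077,"z":0,"spin":0,"grip":-1},{"x":-0.096,"y":-0.077,"z":0,"spin":0,"grip":-1},{"x":-0.096,"y":-0.077,"z":0,"spin":0,"grip":-1},{"x":-0.096,"y":-0.077,"z":0,"spin":0,"grip":-1},{"x":-0.096,"y":-0.077,"z":0,"spin":0,"grip":-1},{"x":-0.096,"y":-0.077,"z":0,"spin":0,"grip":-1},{"x":-0.096,"y":-0.077,"z":0,"spin":0,"grip":-1}]' | head -2
python3 -m inch '[{"x":0,"y":0,"z":0,"spin":0,"grip":-1},{"x":0,"y":0,"z":0,"spin":0,"grip":-1},{"x":0,"y":0,"z":0,"spin":0,"grip":-1},{"x":0,"y":0,"z":0,"spin":0,"grip":-1},{"x":0,"y":0,"z":0,"spin":0,"grip":-1}]' | head -3
python3 w.py seat w2.png 60 85
python3 - <<'E'
from h import *
s=snap('wrist')
c=cloud(s); 
# plug: points above plate near centre
d=np.hypot(c[:,0]-511,c[:,1]+321)
t=c[(d<25)&(c[:,2]>67)&(c[:,2]<76)]
print(len(t),t.min(0),t.max(0),cv2.minEnclosingCircle(t[:,:2].astype(np.float32)))
p=c[(d<100)&(abs(c[:,2]-60)<3)]
h=cv2.convexHull(p[:,:2].astype(np.float32)); print(cv2.minEnclosingCircle(h),np.median(p[:,2]))
E
```

```text
t: 5.2
ee_pos: [508.3, -322.4, 251.6]
t: 5.7
ee_pos: [509.9, -321.0, 251.1]
ee_rot: [180.0, -0.0, 90.1]
tcp [ 509.8 -321.2  251. ] cam [ 510.8 -237.7  410.6]
seat 0.82 [224. 104. 413. 284.] n 25792 z 60.6 enc [ 512.6 -322.5   85.6] fit [ 512.6 -322.5   84.8] exp r 85.0 rows [-0.0039  0.0098  0.6368]
565 [ 501.20294917 -334.3055316    67.25277825] [ 524.51006714 -310.42679999   74.33650722] ((512.3236694335938, -322.3555908203125), 12.27503490447998)
((512.4581909179688, -322.5902404785156), 85.57312774658203) 60.609206424964384
```

View pics/w2.png

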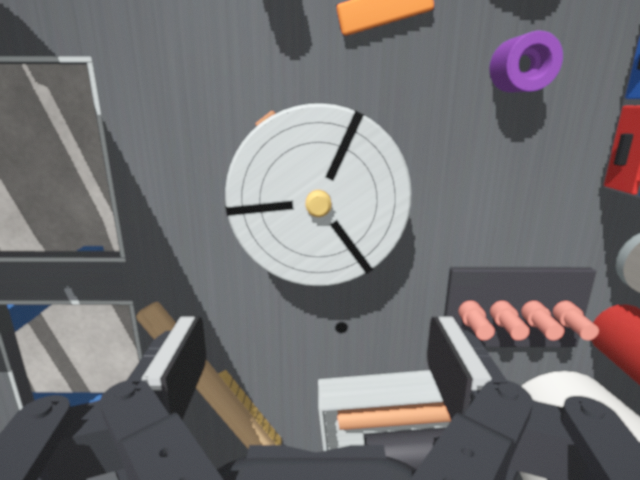

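The plate centre is at (318,195) and the plug at (318,203), with the area clear. That puts the seat at (512.5,-322.5) and the flange at (695.1,-93.1) in wrist measurements. Next I'll go back and grasp the flange.

```bash
python3 -m inch '[{"x":0.095,"y":0.0772,"z":0,"spin":0,"grip":-1},{"x":0.095,"y":0.0772,"z":0,"spin":0,"grip":-1},{"x":0.095,"y":0.0772,"z":0,"spin":0,"grip":-1},{"x":0.095,"y":0.0772,"z":0,"spin":0,"grip":-1},{"x":0.095,"y":0.0772,"z":0,"spin":0,"grip":-1},{"x":0.095,"y":0.0772,"z":0,"spin":0,"grip":-1},{"x":0.095,"y":0.0772,"z":0,"spin":0,"grip":-1},{"x":0.095,"y":0.0772,"z":0,"spin":0,"grip":-1}]' | head -2
python3 -m inch '[{"x":0,"y":0,"z":0.05,"spin":0,"grip":-1},{"x":0,"y":0,"z":0.1,"spin":0,"grip":-1},{"x":0,"y":0,"z":0.1,"spin":0,"grip":-1},{"x":0,"y":0,"z":0.1,"spin":0,"grip":-1},{"x":0,"y":0,"z":0.1,"spin":0,"grip":-1},{"x":0,"y":0,"z":0.05,"spin":0,"grip":-1},{"x":0,"y":0,"z":0,"spin":0,"grip":-1},{"x":0,"y":0,"z":0,"spin":0,"grip":-1}]'
```

```text
t: 6.65
ee_pos: [695.3, -92.4, 251.0]
t: 7.45
ee_pos: [694.7, -94.2, 102.1]
ee_rot: [180.0, 0.0, 90.0]
ft_force: [-0.1, -0.1, 0.7]
finger_gap: 1.003
finger_force: 0.0
```

```bash
python3 -m inch '[{"x":0.002,"y":0.001,"z":0.06,"spin":0,"grip":-1},{"x":0,"y":0,"z":0.06,"spin":0,"grip":-1},{"x":0,"y":0,"z":0.06,"spin":0,"grip":-1},{"x":0,"y":0,"z":0.04,"spin":0,"grip":-1},{"x":0,"y":0,"z":0.025,"spin":0,"grip":-1},{"x":0,"y":0,"z":0.012,"spin":0,"grip":-1},{"x":0,"y":0,"z":0,"spin":0,"grip":-1},{"x":0,"y":0,"z":0,"spin":0,"grip":-1}]'
python3 -m inch '[{"x":0,"y":0,"z":0,"spin":0,"grip":1},{"x":0,"y":0,"z":0,"spin":0,"grip":1},{"x":0,"y":0,"z":0,"spin":0,"grip":1},{"x":0,"y":0,"z":0,"spin":0,"grip":1},{"x":0,"y":0,"z":0,"spin":0,"grip":1},{"x":0,"y":0,"z":0,"spin":0,"grip":1}]' 60
```

```text
t: 8.25
ee_pos: [695.3, -93.5, 24.8]
ee_rot: [179.9, 0.0, 90.0]
ft_force: [0.8, 0.4, -0.7]
finger_gap: 1.005
finger_force: 0.0
t: 8.85
ee_pos: [694.7, -93.4, 24.0]
ee_rot: [-180.0, 0.0, 90.0]
ft_force: [-0.3, 0.5, -0.0]
finger_gap: 0.002
finger_force: 0.0
```

Run:
```python
from h import *
s=snap('wrist'); save(s,'w3.png'); o=get_obs(); print(o['finger_gap'],o['finger_force'],o['ee_pos'])
```

```text
-0.00259808019965528 0.0 [694.6876903  -93.34699584  23.97298018]
```

View pics/w3.png

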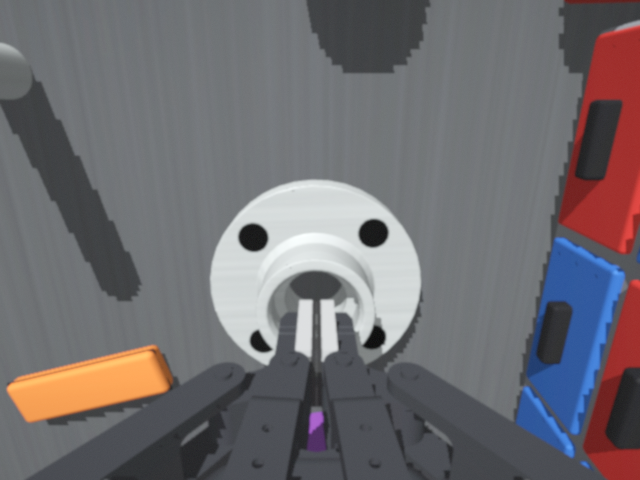

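Run:
```python
from h import *
s=snap('wrist'); K=np.array(s['K']); I=np.linalg.inv(s['E'])
for p in [(694.7,-93.4,16),(694.7,-93.4,24),(694.7,-93.4,35),(694.7,-93.4,45),(695,-93,38),(695,-68,38),(695,-118,38),(645,-93,14),(745,-93,14)]:
    q=I@np.array([*p,1]); x,y,z=q[0],-q[1],-q[2]; print(p,(K[0,0]*x/z+K[0,2]).round(),(K[1,1]*y/z+K[1,2]).round(), z.round(1))
H,W=s['depth'].shape; c=np.full((H*W,3),np.nan); c[(s['depth']>0).ravel()]=cloud(s); c=c.reshape(H,W,3)
for r in range(240,400,10): print(r,[c[r,u].round(0).tolist() for u in (290,305,316,328)])
```

```text
(694.7, -93.4, 16) 314.0 290.0 185.5
(694.7, -93.4, 24) 314.0 298.0 177.9
(694.7, -93.4, 35) 314.0 310.0 167.6
(694.7, -93.4, 45) 314.0 322.0 158.1
(695, -93, 38) 315.0 313.0 164.6
(695, -68, 38) 315.0 257.0 156.4
(695, -118, 38) 315.0 363.0 172.7
(645, -93, 14) 210.0 287.0 187.3
(745, -93, 14) 420.0 287.0 187.2
240 [[684.0, -69.0, 15.0], [691.0, -68.0, 18.0], [695.0, -68.0, 18.0], [701.0, -68.0, 17.0]]
250 [[684.0, -71.0, 22.0], [691.0, -69.0, 27.0], [695.0, -68.0, 30.0], [701.0, -69.0, 26.0]]
260 [[685.0, -71.0, 33.0], [691.0, -69.0, 38.0], [696.0, -69.0, 39.0], [700.0, -69.0, 40.0]]
270 [[685.0, -73.0, 38.0], [691.0, -73.0, 40.0], [696.0, -74.0, 37.0], [700.0, -73.0, 39.0]]
280 [[684.0, -84.0, 25.0], [690.0, -95.0, 1.0], [695.0, -95.0, 1.0], [702.0, -95.0, 2.0]]
290 [[682.0, -98.0, 6.0], [690.0, -101.0, 1.0], [695.0, -101.0, 1.0], [702.0, -101.0, 0.0]]
300 [[683.0, -100.0, 13.0], [691.0, -83.0, 46.0], [696.0, -83.0, 46.0], [700.0, -83.0, 45.0]]
310 [[683.0, -100.0, 23.0], [691.0, -84.0, 52.0], [696.0, -83.0, 54.0], [700.0, -83.0, 54.0]]
320 [[686.0, -87.0, 54.0], [692.0, -83.0, 61.0], [696.0, -84.0, 60.0], [700.0, -84.0, 60.0]]
330 [[686.0, -87.0, 61.0], [692.0, -83.0, 67.0], [696.0, -84.0, 66.0], [700.0, -83.0, 67.0]]
340 [[687.0, -87.0, 67.0], [692.0, -83.0, 72.0], [696.0, -83.0, 73.0], [699.0, -83.0, 73.0]]
350 [[688.0, -82.0, 80.0], [692.0, -84.0, 78.0], [696.0, -83.0, 79.0], [699.0, -83.0, 79.0]]
360 [[688.0, -81.0, 87.0], [692.0, -83.0, 84.0], [696.0, -87.0, 79.0], [699.0, -83.0, 84.0]]
370 [[688.0, -81.0, 91.0], [692.0, -82.0, 90.0], [696.0, -91.0, 78.0], [699.0, -82.0, 90.0]]
380 [[688.0, -82.0, 94.0], [693.0, -83.0, 93.0], [696.0, -94.0, 79.0], [699.0, -82.0, 94.0]]
390 [[689.0, -82.0, 98.0], [693.0, -82.0, 98.0], [696.0, -98.0, 79.0], [699.0, -83.0, 97.0]]
```

The fingers shut above the hub. Depth in the same image puts the closed tips at z≈44 (hub top 38) while the TCP reads 24, so the tips stand about 20 mm behind the reported TCP and not 8 mm ahead. I'll open and measure the tips when open.

```bash
python3 -m inch '[{"x":0,"y":0,"z":0,"spin":0,"grip":-1},{"x":0,"y":0,"z":0,"spin":0,"grip":-1},{"x":0,"y":0,"z":0,"spin":0,"grip":-1},{"x":0,"y":0,"z":0,"spin":0,"grip":-1},{"x":0,"y":0,"z":0,"spin":0,"grip":-1},{"x":0,"y":0,"z":0,"spin":0,"grip":-1},{"x":0,"y":0,"z":0,"spin":0,"grip":-1}]'
cat > tips.py <<'E'
from h import *
s=snap('wrist'); T=T_tool(); H,W=s['depth'].shape; c=np.full((H*W,3),np.nan); c[(s['depth']>0).ravel()]=cloud(s); c=c.reshape(H,W,3)
q=(c-T[:3,3])@T[:3,:3]   # tool coordinates
m=(abs(q[...,0])<16)&(abs(q[...,1])<65)&(q[...,2]<10)&(q[...,2]>-60)
for side in (-1,1):
    f=m&(q[...,1]*side>3); p=q[f]
    if len(p)==0: print('none');continue
    v,u=np.nonzero(f); print('side',side,'n',len(p),'min',p.min(0).round(1),'max',p.max(0).round(1),'pix',u.min(),u.max(),v.min(),v.max())
    zt=np.percentile(p[:,2],99); e=p[p[:,2]>zt-4]; print('  tip z',zt.round(1),'y range',e[:,1].min().round(1),e[:,1].max().round(1),'x',e[:,0].min().round(1),e[:,0].max().round(1))
save(s,'tips.png')
E
python3 tips.py
```

```text
t: 9.65
ee_pos: [694.7, -93.3, 24.0]
ee_rot: [180.0, 0.0, 90.0]
ft_force: [-0.5, 0.4, -0.2]
finger_gap: 0.996
finger_force: 0.0
side -1 n 8342 min [-16.  -55.8 -60. ] max [16. -3. 10.] pix 131 308 257 417
  tip z 9.9 y range -49.0 -3.0 x -16.0 16.0
side 1 n 8287 min [-16.    3.2 -60. ] max [16.  57.8 10. ] pix 321 501 257 418
  tip z 9.9 y range 3.2 50.5 x -15.9 16.0
```

```bash
sed -i 's/f=m&(q\[...,1\]\*side>3)/f=m\&(q[...,1]*side>36)\&(q[...,2]<5)/' tips.py; python3 tips.py
```

```text
side -1 n 3183 min [-12.9 -55.6 -60. ] max [ 11.7 -41.  -29.4] pix 132 206 316 417
  tip z -30.9 y range -48.6 -41.1 x -11.8 10.4
side 1 n 3198 min [-12.4  43.1 -60. ] max [ 11.2  57.8 -29.1] pix 427 501 316 417
  tip z -31.0 y range 43.2 50.3 x -11.4 10.6
```

View pics/tips.png

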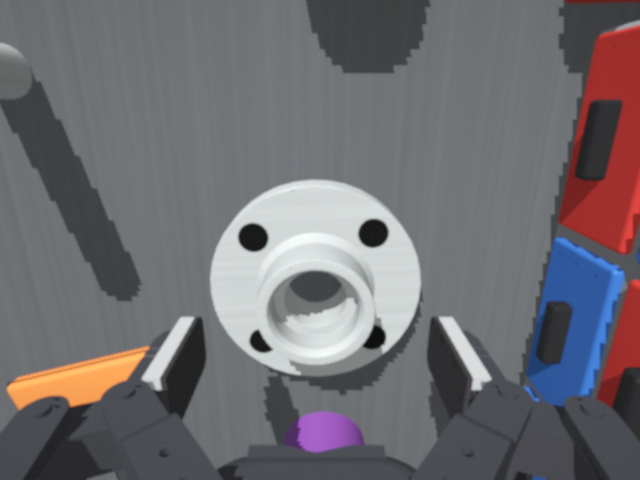

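The open jaws stand clear at either side of the hub, and the pads show at (175,350) and (460,350). The open gap measures 85 mm, with tips 30 mm behind the TCP when open and about 20 mm shut. So I need to go about 29 mm lower. Jaw centre also appears at +1 mm in tool y.

```bash
python3 -m inch '[{"x":0,"y":0,"z":0.03,"spin":0,"grip":-1},{"x":0,"y":0,"z":0.03,"spin":0,"grip":-1},{"x":0,"y":0,"z":0.02,"spin":0,"grip":-1},{"x":0,"y":0,"z":0.01,"spin":0,"grip":-1},{"x":0,"y":0,"z":0.005,"spin":0,"grip":-1},{"x":0,"y":0,"z":0,"spin":0,"grip":-1},{"x":0,"y":0,"z":0,"spin":0,"grip":-1}]'
python3 -m inch '[{"x":0,"y":0,"z":0,"spin":0,"grip":1},{"x":0,"y":0,"z":0,"spin":0,"grip":1},{"x":0,"y":0,"z":0,"spin":0,"grip":1},{"x":0,"y":0,"z":0,"spin":0,"grip":1},{"x":0,"y":0,"z":0,"spin":0,"grip":1},{"x":0,"y":0,"z":0,"spin":0,"grip":1}]' 60
```

```text
t: 10.45
ee_pos: [695.0, -93.4, -4.1]
ee_rot: [180.0, 0.0, 90.0]
ft_force: [1.0, -0.9, -0.0]
finger_gap: 0.997
finger_force: 0.0
t: 11.05
ee_pos: [694.6, -93.4, -3.7]
ee_rot: [-180.0, 0.0, 90.0]
ft_force: [-3.7, 0.1, 5.1]
finger_gap: 0.572
finger_force: 64.8
```

```bash
python3 -m inch '[{"x":0,"y":0,"z":-0.03,"spin":0,"grip":1},{"x":0,"y":0,"z":-0.06,"spin":0,"grip":1},{"x":0,"y":0,"z":-0.1,"spin":0,"grip":1},{"x":0,"y":0,"z":-0.1,"spin":0,"grip":1},{"x":0,"y":0,"z":-0.1,"spin":0,"grip":1},{"x":0,"y":0,"z":-0.06,"spin":0,"grip":1},{"x":0,"y":0,"z":-0.05,"spin":0,"grip":1},{"x":0,"y":0,"z":0,"spin":0,"grip":1}]'
python3 -m inch '[{"x":-0.05,"y":-0.04,"z":0,"spin":0,"grip":1},{"x":-0.1,"y":-0.0795,"z":0,"spin":0,"grip":1},{"x":-0.1,"y":-0.0795,"z":0,"spin":0,"grip":1},{"x":-0.1,"y":-0.0795,"z":0,"spin":0,"grip":1},{"x":-0.1,"y":-0.0795,"z":0,"spin":0,"grip":1},{"x":-0.1,"y":-0.0795,"z":0,"spin":0,"grip":1},{"x":-0.1,"y":-0.0795,"z":0,"spin":0,"grip":1},{"x":-0.1,"y":-0.0795,"z":0,"spin":0,"grip":1}]' | head -2
python3 -m inch '[{"x":-0.016,"y":-0.014,"z":0,"spin":0,"grip":1},{"x":0,"y":0,"z":0,"spin":0,"grip":1},{"x":0,"y":0,"z":0,"spin":0,"grip":1},{"x":0,"y":0,"z":0,"spin":0,"grip":1},{"x":0,"y":0,"z":0,"spin":0,"grip":1}]'
cat > held.py <<'E'
import sys
from h import *
# held part in the wrist picture, tool coords; args: zmin zmax (tool z) halfwidth
s=snap('wrist'); T=T_tool(); c=(cloud(s)-T[:3,3])@T[:3,:3]
print('tcp',T[:3,3].round(1)); save(s,sys.argv[1])
a,b,r=map(float,sys.argv[2:5])
m=(c[:,2]>a)&(c[:,2]<b)&(np.hypot(c[:,0],c[:,1])<r); p=c[m]
print(len(p),'x',p[:,0].min().round(1),p[:,0].max().round(1),'y',p[:,1].min().round(1),p[:,1].max().round(1),'z',np.percentile(p[:,2],[2,50,98]).round(1))
h=cv2.convexHull(p[:,:2].astype(np.float32)); print(cv2.minEnclosingCircle(h))
E
python3 held.py held1.png -15 -6 58
```

```text
t: 11.85
ee_pos: [696.0, -93.6, 148.3]
ee_rot: [179.8, 0.0, 90.0]
ft_force: [0.9, -0.7, -8.5]
finger_gap: 0.567
finger_force: 64.8
t: 12.65
ee_pos: [513.7, -318.7, 143.2]
t: 13.15
ee_pos: [512.3, -322.1, 145.1]
ee_rot: [-180.0, -0.0, 90.1]
ft_force: [-0.1, 0.9, -10.1]
finger_gap: 0.569
finger_force: 65.5
tcp [ 512.3 -322.3  145.3]
1581 x -14.6 50.2 y -39.6 40.4 z [-14.8 -10.7  -6.2]
((25.51861572265625, 0.4942987263202667), 40.25)
```

View pics/held1.png

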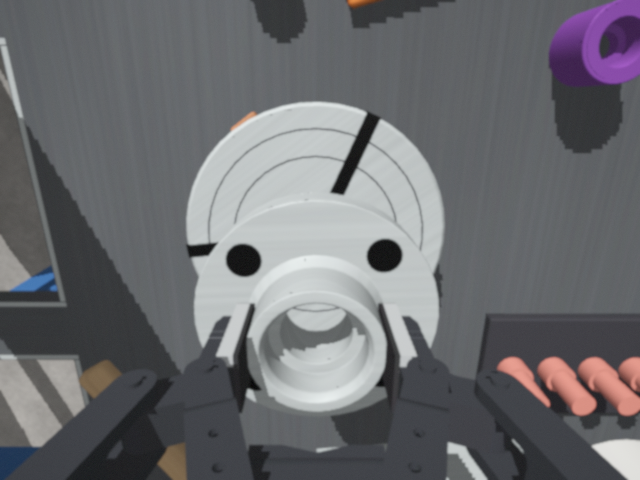

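Run:
```python
from h import *
from scipy.optimize import least_squares
for k in range(2):
    s=snap('wrist'); T=T_tool(); c=(cloud(s)-T[:3,3])@T[:3,:3]
    m=(c[:,2]>-45)&(c[:,2]<-39)&(np.hypot(c[:,0],c[:,1])<26.5)&(abs(c[:,1])<23)
    p=c[m]; 
    ang=np.arctan2(p[:,1],p[:,0]); rr=np.hypot(p[:,0],p[:,1]); b=np.digitize(ang,np.linspace(-np.pi,np.pi,72))
    e=np.array([p[b==i][np.argmax(rr[b==i])] for i in set(b)]); e=e[abs(e[:,1])<20]
    q=least_squares(lambda v:np.hypot(e[:,0]-v[0],e[:,1]-v[1])-25,[0,0],loss='soft_l1').x
    d=c[(c[:,2]>-22)&(c[:,2]<-4)&(c[:,0]>10)&(np.hypot(c[:,0],c[:,1])<56)]
    ang=np.arctan2(d[:,1],d[:,0]); rr=np.hypot(d[:,0],d[:,1]); b=np.digitize(ang,np.linspace(-np.pi,np.pi,72))
    e2=np.array([d[b==i][np.argmax(rr[b==i])] for i in set(b)])
    q2=least_squares(lambda v:np.hypot(e2[:,0]-v[0],e2[:,1]-v[1])-50,[0,0],loss='soft_l1').x
    print('hub',q.round(2),np.median(p[:,2]).round(1),'disc',q2.round(2),'tcp',T[:3,3].round(1))
```

```text
hub [0.31 1.1 ] -42.0 disc [0.26 1.1 ] tcp [ 512.2 -322.4  145.4]
hub [0.34 1.1 ] -42.0 disc [0.25 1.12] tcp [ 512.1 -322.6  145.5]
```

The held flange measures (0.3, 1.1) mm off the TCP, so I'll shift x by -0.8 mm. It needs to go down 89 mm.

```bash
python3 -m inch '[{"x":-0.001,"y":-0.0027,"z":0.03,"spin":0,"grip":1},{"x":0,"y":0,"z":0.06,"spin":0,"grip":1},{"x":0,"y":0,"z":0.06,"spin":0,"grip":1},{"x":0,"y":0,"z":0.05,"spin":0,"grip":1},{"x":0,"y":0,"z":0.03,"spin":0,"grip":1},{"x":0,"y":0,"z":0.01,"spin":0,"grip":1},{"x":0,"y":0,"z":0,"spin":0,"grip":1},{"x":0,"y":0,"z":0,"spin":0,"grip":1}]'
python3 -m inch '[{"x":0,"y":0,"z":0.01,"spin":0,"grip":1},{"x":0,"y":0,"z":0.01,"spin":0,"grip":1},{"x":0,"y":0,"z":0.01,"spin":0,"grip":1},{"x":0,"y":0,"z":0.01,"spin":0,"grip":1},{"x":0,"y":0,"z":0.01,"spin":0,"grip":1},{"x":0,"y":0,"z":0,"spin":0,"grip":1},{"x":0,"y":0,"z":0,"spin":0,"grip":1}]'
```

```text
t: 14.1
ee_pos: [511.4, -324.0, 74.5]
ee_rot: [179.9, 0.1, 90.0]
ft_force: [-0.0, 0.4, -8.3]
finger_gap: 0.572
finger_force: 65.4
t: 14.8
ee_pos: [510.8, -323.4, 58.3]
ee_rot: [-180.0, -0.0, 90.0]
ft_force: [0.2, -0.4, -8.5]
finger_gap: 0.567
finger_force: 65.4
```

```bash
python3 -m inch '[{"x":0,"y":0,"z":0.004,"spin":0,"grip":1},{"x":0,"y":0,"z":0.004,"spin":0,"grip":1},{"x":0,"y":0,"z":0,"spin":0,"grip":1},{"x":0,"y":0,"z":0,"spin":0,"grip":1}]'
```

```text
t: 15.2
ee_pos: [511.0, -323.6, 56.3]
ee_rot: [180.0, 0.0, 90.0]
ft_force: [0.7, 0.1, -8.5]
finger_gap: 0.565
finger_force: 65.6
```

```bash
python3 -m inch '[{"x":0,"y":0,"z":0.003,"spin":0,"grip":1},{"x":0,"y":0,"z":0.002,"spin":0,"grip":1},{"x":0,"y":0,"z":0,"spin":0,"grip":1},{"x":0,"y":0,"z":0,"spin":0,"grip":1}]'
```

```text
t: 15.6
ee_pos: [511.1, -323.7, 56.2]
ee_rot: [180.0, 0.0, 90.0]
ft_force: [-4.4, 4.6, 4.5]
finger_gap: 0.567
finger_force: 67.0
```

```bash
python3 -m inch '[{"x":0,"y":0,"z":0,"spin":0,"grip":-1},{"x":0,"y":0,"z":0,"spin":0,"grip":-1},{"x":0,"y":0,"z":0,"spin":0,"grip":-1},{"x":0,"y":0,"z":0,"spin":0,"grip":-1},{"x":0,"y":0,"z":0,"spin":0,"grip":-1},{"x":0,"y":0,"z":-0.02,"spin":0,"grip":-1},{"x":0,"y":0,"z":-0.06,"spin":0,"grip":-1},{"x":0,"y":0,"z":-0.1,"spin":0,"grip":-1}]' |tail -3
python3 -m inch '[{"x":0,"y":0,"z":-0.1,"spin":0,"grip":-1},{"x":0,"y":0,"z":-0.1,"spin":0,"grip":-1},{"x":0,"y":0,"z":-0.1,"spin":0,"grip":-1},{"x":0,"y":0,"z":-0.1,"spin":0,"grip":-1},{"x":0,"y":0,"z":-0.07,"spin":0,"grip":-1},{"x":0,"y":0,"z":0,"spin":0,"grip":-1},{"x":0,"y":0,"z":0,"spin":0,"grip":-1},{"x":0,"y":0,"z":0,"spin":0,"grip":-1}]' |head -3
python3 w.py flange_mid w4.png 98 25
```

```text
ft_force: [-1.2, -1.0, 0.4]
finger_gap: 1.0
finger_force: 0.0
t: 17.2
ee_pos: [510.2, -323.1, 248.0]
ee_rot: [-179.9, -0.1, 90.0]
tcp [ 510.1 -323.   247.7] cam [ 511.6 -239.9  407.6]
flange_mid 0.57 [261. 148. 375. 262.] n 1365 z 98.2 enc [ 511.8 -323.6   25.2] fit [ 512.  -323.5   24.9] exp r 25.0 rows [-0.0024  0.0074  0.499 ]
```

The flange is seated at (512.0,-323.5) with its top at 98.2. Next is the thick pipe.

```bash
python3 -m inch '[{"x":0.1,"y":-0.023,"z":0,"spin":0,"grip":-1},{"x":0.1,"y":-0.023,"z":0,"spin":0,"grip":-1},{"x":0.1,"y":-0.023,"z":0,"spin":0,"grip":-1},{"x":0.1,"y":-0.023,"z":0,"spin":0,"grip":-1},{"x":0.1,"y":-0.023,"z":0,"spin":0,"grip":-1},{"x":0.1,"y":-0.023,"z":0,"spin":0,"grip":-1},{"x":0.1,"y":-0.023,"z":0,"spin":0,"grip":-1},{"x":0.1,"y":-0.023,"z":0,"spin":0,"grip":-1}]' |head -2
python3 -m inch '[{"x":0,"y":0,"z":0,"spin":0,"grip":-1},{"x":0,"y":0,"z":0,"spin":0,"grip":-1},{"x":0,"y":0,"z":0,"spin":0,"grip":-1},{"x":0,"y":0,"z":0,"spin":0,"grip":-1}]' |head -3
python3 w.py thick_pipe_mid w5.png 80 17
```

```text
t: 18.1
ee_pos: [454.6, -82.3, 248.5]
t: 18.5
ee_pos: [455.5, -84.3, 249.2]
ee_rot: [-180.0, 0.0, 90.0]
tcp [455.5 -84.3 249.3] cam [456.8  -1.  408.7]
thick_pipe_mid 0.61 [299. 165. 339. 224.] n 498 z 79.9 enc [457.1 -81.9  17.1] fit [457.1 -81.8  16.9] exp r 17.0 rows [0.008  0.0056 0.5645]
```

```bash
python3 -m inch '[{"x":0.0073,"y":0.0017,"z":0.06,"spin":0,"grip":-1},{"x":0,"y":0,"z":0.1,"spin":0,"grip":-1},{"x":0,"y":0,"z":0.1,"spin":0,"grip":-1},{"x":0,"y":0,"z":0.1,"spin":0,"grip":-1},{"x":0,"y":0,"z":0.1,"spin":0,"grip":-1},{"x":0,"y":0,"z":0.04,"spin":0,"grip":-1},{"x":0,"y":0,"z":0,"spin":0,"grip":-1},{"x":0,"y":0,"z":0,"spin":0,"grip":-1}]' |head -3
python3 -m inch '[{"x":0,"y":0,"z":0.06,"spin":0,"grip":-1},{"x":0,"y":0,"z":0.06,"spin":0,"grip":-1},{"x":0,"y":0,"z":0.06,"spin":0,"grip":-1},{"x":0,"y":0,"z":0.05,"spin":0,"grip":-1},{"x":0,"y":0,"z":0.025,"spin":0,"grip":-1},{"x":0,"y":0,"z":0.012,"spin":0,"grip":-1},{"x":0,"y":0,"z":0,"spin":0,"grip":-1},{"x":0,"y":0,"z":0,"spin":0,"grip":-1}]'
python3 -m inch '[{"x":0,"y":0,"z":0,"spin":0,"grip":1},{"x":0,"y":0,"z":0,"spin":0,"grip":1},{"x":0,"y":0,"z":0,"spin":0,"grip":1},{"x":0,"y":0,"z":0,"spin":0,"grip":1},{"x":0,"y":0,"z":0,"spin":0,"grip":1},{"x":0,"y":0,"z":0,"spin":0,"grip":1},{"x":0,"y":0,"z":0,"spin":0,"grip":1}]' 50
```

```text
t: 19.4
ee_pos: [456.7, -81.7, 100.8]
ee_rot: [179.9, 0.0, 90.0]
t: 20.2
ee_pos: [457.0, -81.6, 20.6]
ee_rot: [179.9, 0.0, 90.0]
ft_force: [0.4, -0.0, -0.1]
finger_gap: 1.001
finger_force: 0.0
t: 20.9
ee_pos: [456.3, -81.4, 19.9]
ee_rot: [180.0, 0.0, 90.0]
ft_force: [-1.3, 0.7, 5.6]
finger_gap: 0.386
finger_force: 49.8
```

```bash
python3 -m inch '[{"x":0,"y":0,"z":-0.03,"spin":0,"grip":1},{"x":0,"y":0,"z":-0.06,"spin":0,"grip":1},{"x":0,"y":0,"z":-0.1,"spin":0,"grip":1},{"x":0,"y":0,"z":-0.1,"spin":0,"grip":1},{"x":0,"y":0,"z":-0.1,"spin":0,"grip":1},{"x":0,"y":0,"z":-0.06,"spin":0,"grip":1},{"x":0,"y":0,"z":-0.05,"spin":0,"grip":1},{"x":0,"y":0,"z":0,"spin":0,"grip":1}]' |tail -3
python3 -m inch '[{"x":-0.05,"y":0.012,"z":0,"spin":0,"grip":1},{"x":-0.1,"y":0.023,"z":0,"spin":0,"grip":1},{"x":-0.1,"y":0.023,"z":0,"spin":0,"grip":1},{"x":-0.1,"y":0.023,"z":0,"spin":0,"grip":1},{"x":-0.1,"y":0.023,"z":0,"spin":0,"grip":1},{"x":-0.1,"y":0.023,"z":0,"spin":0,"grip":1},{"x":-0.1,"y":0.023,"z":0,"spin":0,"grip":1},{"x":-0.1,"y":0.023,"z":0,"spin":0,"grip":1}]' | head -2
python3 -m inch '[{"x":-0.058,"y":0.0095,"z":0,"spin":0,"grip":1},{"x":0,"y":0,"z":0,"spin":0,"grip":1},{"x":0,"y":0,"z":0,"spin":0,"grip":1},{"x":0,"y":0,"z":0,"spin":0,"grip":1},{"x":0,"y":0,"z":0,"spin":0,"grip":1},{"x":0,"y":0,"z":0,"spin":0,"grip":1}]'
cat > held2.py <<'E'
import sys
from h import *
from scipy.optimize import least_squares
# held.py ztop(tool) R ymax png : fits the top ring's outer edge, tool coords
zt,Rr,ym=map(float,sys.argv[1:4])
for k in range(2):
    s=snap('wrist'); T=T_tool(); c=(cloud(s)-T[:3,3])@T[:3,:3]
    p=c[(abs(c[:,2]-zt)<4)&(np.hypot(c[:,0],c[:,1])<Rr+2.5)&(abs(c[:,1]-1.1)<ym)]
    ang=np.arctan2(p[:,1],p[:,0]); rr=np.hypot(p[:,0],p[:,1]); b=np.digitize(ang,np.linspace(-np.pi,np.pi,72))
    e=np.array([p[b==i][np.argmax(rr[b==i])] for i in set(b)])
    q=least_squares(lambda v:np.hypot(e[:,0]-v[0],e[:,1]-v[1])-Rr,[0,0],loss='soft_l1').x
    print('n',len(p),'top centre',q.round(2),'resid',np.abs(np.hypot(e[:,0]-q[0],e[:,1]-q[1])-Rr).mean().round(2),'z',np.percentile(p[:,2],[5,50]).round(1),'x',p[:,0].min().round(1),p[:,0].max().round(1),'tcp',T[:3,3].round(1))
if len(sys.argv)>4: save(s,sys.argv[4])
E
python3 held2.py -60 17 14 held3.png
```

```text
ft_force: [-0.1, -0.5, -1.5]
finger_gap: 0.391
finger_force: 49.9
t: 22.5
ee_pos: [507.0, -307.9, 166.9]
t: 23.1
ee_pos: [511.0, -323.0, 169.5]
ee_rot: [180.0, -0.0, 90.1]
ft_force: [0.3, 0.3, -1.9]
finger_gap: 0.387
finger_force: 50.1
n 3447 top centre [0.25 1.2 ] resid 0.99 z [-61.1 -59.7] x -16.7 17.1 tcp [ 511.  -323.1  169.7]
n 3480 top centre [0.23 1.15] resid 1.02 z [-61.2 -59.7] x -16.5 17.1 tcp [ 511.  -323.3  169.7]
```

View pics/held3.png

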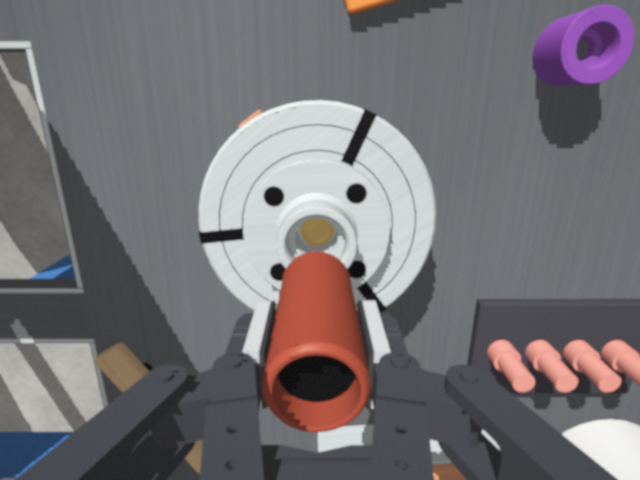

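The pipe is held upright, and the seated flange shows its plug through the bore at (317,230). Pipe home is at TCP z≈104.

```bash
python3 -m inch '[{"x":-0.0018,"y":-0.0007,"z":0.03,"spin":0,"grip":1},{"x":0,"y":0,"z":0.05,"spin":0,"grip":1},{"x":0,"y":0,"z":0.05,"spin":0,"grip":1},{"x":0,"y":0,"z":0.025,"spin":0,"grip":1},{"x":0,"y":0,"z":0,"spin":0,"grip":1},{"x":0,"y":0,"z":0,"spin":0,"grip":1},{"x":0,"y":0,"z":0,"spin":0,"grip":1}]' |sed -n 2,4p
python3 -m inch '[{"x":0,"y":0,"z":0.01,"spin":0,"grip":1},{"x":0,"y":0,"z":0.01,"spin":0,"grip":1},{"x":0,"y":0,"z":0.01,"spin":0,"grip":1},{"x":0,"y":0,"z":0.01,"spin":0,"grip":1},{"x":0,"y":0,"z":0,"spin":0,"grip":1},{"x":0,"y":0,"z":0,"spin":0,"grip":1}]'
```

```text
ee_pos: [511.1, -324.6, 123.7]
ee_rot: [179.9, 0.0, 90.0]
ft_force: [0.2, 0.4, -2.2]
t: 24.5
ee_pos: [510.6, -324.2, 110.8]
ee_rot: [-180.0, -0.0, 90.0]
ft_force: [-0.0, 0.5, -2.2]
finger_gap: 0.389
finger_force: 50.1
```

Inside the socket with no contact. I'll continue to the floor.

```bash
python3 -m inch '[{"x":0,"y":0,"z":0.008,"spin":0,"grip":1},{"x":0,"y":0,"z":0.008,"spin":0,"grip":1},{"x":0,"y":0,"z":0.005,"spin":0,"grip":1},{"x":0,"y":0,"z":0.004,"spin":0,"grip":1},{"x":0,"y":0,"z":0,"spin":0,"grip":1},{"x":0,"y":0,"z":0,"spin":0,"grip":1}]'
```

```text
t: 25.1
ee_pos: [510.7, -324.3, 103.9]
ee_rot: [180.0, 0.0, 90.0]
ft_force: [-2.4, 1.4, 2.6]
finger_gap: 0.384
finger_force: 50.3
```

```bash
python3 -m inch '[{"x":0,"y":0,"z":0,"spin":0,"grip":-1},{"x":0,"y":0,"z":0,"spin":0,"grip":-1},{"x":0,"y":0,"z":0,"spin":0,"grip":-1},{"x":0,"y":0,"z":0,"spin":0,"grip":-1},{"x":0,"y":0,"z":0,"spin":0,"grip":-1},{"x":0,"y":0,"z":-0.02,"spin":0,"grip":-1},{"x":0,"y":0,"z":-0.06,"spin":0,"grip":-1},{"x":0,"y":0,"z":-0.1,"spin":0,"grip":-1}]' |tail -3
python3 -m inch '[{"x":0,"y":0,"z":-0.1,"spin":0,"grip":-1},{"x":0,"y":0,"z":-0.1,"spin":0,"grip":-1},{"x":0,"y":0,"z":-0.1,"spin":0,"grip":-1},{"x":0,"y":0,"z":-0.1,"spin":0,"grip":-1},{"x":0,"y":0,"z":-0.07,"spin":0,"grip":-1},{"x":0,"y":0,"z":0,"spin":0,"grip":-1},{"x":0,"y":0,"z":0,"spin":0,"grip":-1},{"x":0,"y":0,"z":0,"spin":0,"grip":-1}]' |head -3
python3 w.py thick_pipe_mid w6.png 164 17
```

```text
ft_force: [0.2, 0.5, 0.2]
finger_gap: 0.998
finger_force: 0.0
t: 26.7
ee_pos: [510.2, -323.9, 296.9]
ee_rot: [-179.9, -0.1, 90.0]
tcp [ 510.1 -323.8  296.7] cam [ 511.5 -240.8  456.5]
thick_pipe_mid 0.79 [297. 177. 341. 241.] n 615 z 164.0 enc [ 511.8 -324.7   17.1] fit [ 511.7 -324.7   16.9] exp r 17.0 rows [-0.0036  0.0064  0.4422]
```

The pipe is home, with its top at (511.7,-324.7,164.0). Next is the dark coupling near (700,73).

```bash
python3 -m inch '[{"x":0.0945,"y":0.0452,"z":0,"spin":0,"grip":-1},{"x":0.0945,"y":0.0452,"z":0,"spin":0,"grip":-1},{"x":0.0945,"y":0.0452,"z":0,"spin":0,"grip":-1},{"x":0.0945,"y":0.0452,"z":0,"spin":0,"grip":-1},{"x":0.0945,"y":0.0452,"z":0,"spin":0,"grip":-1},{"x":0.0945,"y":0.0452,"z":0,"spin":0,"grip":-1},{"x":0.0945,"y":0.0452,"z":0,"spin":0,"grip":-1}]' |head -2
python3 -m inch '[{"x":0.0945,"y":0.0452,"z":0.02,"spin":0,"grip":-1},{"x":0.0945,"y":0.0452,"z":0.03,"spin":0,"grip":-1},{"x":0.0945,"y":0.0452,"z":0.03,"spin":0,"grip":-1},{"x":0.0945,"y":0.0452,"z":0.03,"spin":0,"grip":-1},{"x":0.0945,"y":0.0452,"z":0.03,"spin":0,"grip":-1},{"x":0.0945,"y":0.0452,"z":0.02,"spin":0,"grip":-1},{"x":0.0945,"y":0.0452,"z":0,"spin":0,"grip":-1}]' |head -2
python3 -m inch '[{"x":0,"y":0,"z":0,"spin":0,"grip":-1},{"x":0,"y":0,"z":0,"spin":0,"grip":-1},{"x":0,"y":0,"z":0,"spin":0,"grip":-1},{"x":0,"y":0,"z":0,"spin":0,"grip":-1},{"x":0,"y":0,"z":0,"spin":0,"grip":-1}]' |head -3
python3 w.py coupling_mid w7.png 38 24
```

```text
t: 27.5
ee_pos: [605.5, -124.4, 297.2]
t: 28.2
ee_pos: [699.6, 73.9, 247.5]
t: 28.7
ee_pos: [700.3, 71.6, 250.8]
ee_rot: [180.0, 0.0, 89.9]
tcp [700.3  71.8 250.9] cam [701.3 155.  410.3]
coupling_mid 0.98 [296. 384. 336. 438.] n 891 z 38.4 enc [ 700.1 -201.9   24.9] fit [ 700.2 -201.7   24.1] exp r 24.0 rows [-9.122e-01 -4.000e-04  7.095e-01]
coupling_mid 0.88 [293. 163. 343. 216.] n 1392 z 38.6 enc [702.2  72.4  24. ] fit [702.1  72.6  23.7] exp r 24.0 rows [0.0021 0.0054 0.7095]
coupling_mid 0.85 [293.  63. 353. 122.] n 1748 z 38.6 enc [707.6 164.   24. ] fit [707.7 163.9  23.8] exp r 24.0 rows [0.3067 0.0239 0.7095]
```

View pics/w7.png

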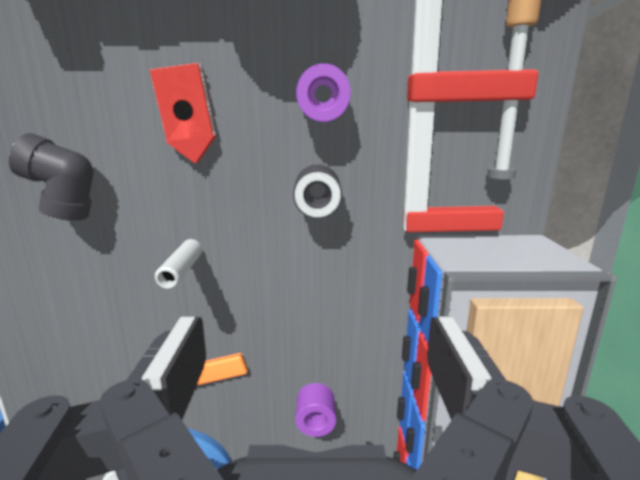

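The dark coupling is at (318,190), with purple look-alikes at (322,92) and (316,408). The clamp bar at (455,218) is outside the finger sweep. Next I'll grasp the coupling at (702.1,72.6).

```bash
python3 -m inch '[{"x":0.0017,"y":0.0023,"z":0.06,"spin":0,"grip":-1},{"x":0,"y":0,"z":0.1,"spin":0,"grip":-1},{"x":0,"y":0,"z":0.1,"spin":0,"grip":-1},{"x":0,"y":0,"z":0.1,"spin":0,"grip":-1},{"x":0,"y":0,"z":0.1,"spin":0,"grip":-1},{"x":0,"y":0,"z":0.1,"spin":0,"grip":-1},{"x":0,"y":0,"z":0.03,"spin":0,"grip":-1},{"x":0,"y":0,"z":0,"spin":0,"grip":-1}]' |head -3
python3 -m inch '[{"x":0,"y":0,"z":0.05,"spin":0,"grip":-1},{"x":0,"y":0,"z":0.06,"spin":0,"grip":-1},{"x":0,"y":0,"z":0.06,"spin":0,"grip":-1},{"x":0,"y":0,"z":0.06,"spin":0,"grip":-1},{"x":0,"y":0,"z":0.03,"spin":0,"grip":-1},{"x":0,"y":0,"z":0.02,"spin":0,"grip":-1},{"x":0,"y":0,"z":0,"spin":0,"grip":-1},{"x":0,"y":0,"z":0,"spin":0,"grip":-1}]'
python3 -m inch '[{"x":0,"y":0,"z":0,"spin":0,"grip":1},{"x":0,"y":0,"z":0,"spin":0,"grip":1},{"x":0,"y":0,"z":0,"spin":0,"grip":1},{"x":0,"y":0,"z":0,"spin":0,"grip":1},{"x":0,"y":0,"z":0,"spin":0,"grip":1},{"x":0,"y":0,"z":0,"spin":0,"grip":1},{"x":0,"y":0,"z":0,"spin":0,"grip":1}]' 50
```

```text
t: 29.6
ee_pos: [699.5, 72.9, 71.6]
ee_rot: [-179.8, 0.0, 90.0]
t: 30.4
ee_pos: [701.6, 73.2, -9.9]
ee_rot: [180.0, -0.0, 90.0]
ft_force: [0.4, 0.2, -0.1]
finger_gap: 0.999
finger_force: 0.0
t: 31.1
ee_pos: [701.5, 73.2, -9.2]
ee_rot: [179.9, -0.0, 90.0]
ft_force: [-2.8, 0.2, 5.2]
finger_gap: 0.546
finger_force: 50.5
```

```bash
python3 -m inch '[{"x":0,"y":0,"z":-0.03,"spin":0,"grip":1},{"x":0,"y":0,"z":-0.08,"spin":0,"grip":1},{"x":0,"y":0,"z":-0.11,"spin":0,"grip":1},{"x":0,"y":0,"z":-0.12,"spin":0,"grip":1},{"x":0,"y":0,"z":-0.12,"spin":0,"grip":1},{"x":0,"y":0,"z":-0.11,"spin":0,"grip":1},{"x":0,"y":0,"z":-0.1,"spin":0,"grip":1},{"x":0,"y":0,"z":-0.03,"spin":0,"grip":1}]' |sed -n '2p;5,6p'
python3 -m inch '[{"x":-0.05,"y":-0.025,"z":0,"spin":0,"grip":1},{"x":-0.0948,"y":-0.0454,"z":0,"spin":0,"grip":1},{"x":-0.0948,"y":-0.0454,"z":0,"spin":0,"grip":1},{"x":-0.0948,"y":-0.0454,"z":0,"spin":0,"grip":1},{"x":-0.0948,"y":-0.0454,"z":0,"spin":0,"grip":1},{"x":-0.0948,"y":-0.0454,"z":0,"spin":0,"grip":1},{"x":-0.0948,"y":-0.0454,"z":0,"spin":0,"grip":1},{"x":-0.0948,"y":-0.0454,"z":0,"spin":0,"grip":1}]' |head -2
python3 -m inch '[{"x":-0.0948,"y":-0.0454,"z":0,"spin":0,"grip":1},{"x":-0.0948,"y":-0.0454,"z":0,"spin":0,"grip":1},{"x":-0.0948,"y":-0.0454,"z":0,"spin":0,"grip":1},{"x":-0.0948,"y":-0.0454,"z":0,"spin":0,"grip":1},{"x":-0.0948,"y":-0.0454,"z":0,"spin":0,"grip":1},{"x":-0.0948,"y":-0.0454,"z":0,"spin":0,"grip":1},{"x":-0.0448,"y":-0.0204,"z":0,"spin":0,"grip":1},{"x":0,"y":0,"z":0,"spin":0,"grip":1}]' |head -2
python3 -m inch '[{"x":0,"y":0,"z":0,"spin":0,"grip":1},{"x":0,"y":0,"z":0,"spin":0,"grip":1},{"x":0,"y":0,"z":0,"spin":0,"grip":1},{"x":0,"y":0,"z":0,"spin":0,"grip":1}]'
python3 held2.py -47.5 24 19 held4.png
```

```text
ee_pos: [702.9, 73.3, 204.7]
finger_gap: 0.549
finger_force: 52.4
t: 32.7
ee_pos: [596.8, -141.7, 197.7]
t: 33.5
ee_pos: [509.0, -326.4, 198.2]
t: 33.9
ee_pos: [511.0, -324.2, 199.5]
ee_rot: [180.0, -0.0, 90.1]
ft_force: [-0.7, 0.1, -4.3]
finger_gap: 0.546
finger_force: 52.4
n 8859 top centre [-0.78  1.19] resid 1.55 z [-48.7 -47.7] x -25.7 23.6 tcp [ 510.9 -324.3  199.5]
n 8851 top centre [-0.81  1.21] resid 1.55 z [-48.7 -47.7] x -25.4 23.5 tcp [ 510.8 -324.5  199.5]
```

View pics/held4.png

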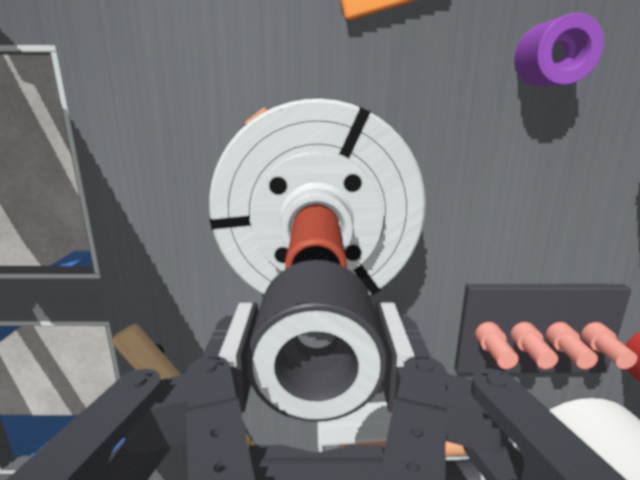

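The coupling is held upright over the pipe; pipe top (317,255), coupling ring (317,362). It is home at TCP z≈139.

```bash
python3 -m inch '[{"x":0.0017,"y":-0.0012,"z":0.03,"spin":0,"grip":1},{"x":0,"y":0,"z":0.05,"spin":0,"grip":1},{"x":0,"y":0,"z":0.04,"spin":0,"grip":1},{"x":0,"y":0,"z":0.013,"spin":0,"grip":1},{"x":0,"y":0,"z":0,"spin":0,"grip":1},{"x":0,"y":0,"z":0,"spin":0,"grip":1},{"x":0,"y":0,"z":0,"spin":0,"grip":1}]' |sed -n 2,4p
python3 -m inch '[{"x":0,"y":0,"z":0.01,"spin":0,"grip":1},{"x":0,"y":0,"z":0.01,"spin":0,"grip":1},{"x":0,"y":0,"z":0.01,"spin":0,"grip":1},{"x":0,"y":0,"z":0.01,"spin":0,"grip":1},{"x":0,"y":0,"z":0,"spin":0,"grip":1},{"x":0,"y":0,"z":0,"spin":0,"grip":1}]'
```

```text
ee_pos: [510.6, -324.9, 160.4]
ee_rot: [179.9, 0.0, 90.0]
ft_force: [-0.3, -0.0, -4.1]
t: 35.3
ee_pos: [510.1, -324.4, 147.4]
ee_rot: [-180.0, -0.0, 90.0]
ft_force: [-0.3, -0.3, -4.2]
finger_gap: 0.546
finger_force: 52.4
```

```bash
python3 -m inch '[{"x":0,"y":0,"z":0.01,"spin":0,"grip":1},{"x":0,"y":0,"z":0.01,"spin":0,"grip":1},{"x":0,"y":0,"z":0.005,"spin":0,"grip":1},{"x":0,"y":0,"z":0.004,"spin":0,"grip":1},{"x":0,"y":0,"z":0,"spin":0,"grip":1},{"x":0,"y":0,"z":0,"spin":0,"grip":1}]'
```

```text
t: 35.9
ee_pos: [510.5, -324.8, 140.1]
ee_rot: [179.9, 0.1, 90.0]
ft_force: [-2.7, 2.0, 6.3]
finger_gap: 0.548
finger_force: 53.3
```

```bash
python3 -m inch '[{"x":0,"y":0,"z":0,"spin":0,"grip":-1},{"x":0,"y":0,"z":0,"spin":0,"grip":-1},{"x":0,"y":0,"z":0,"spin":0,"grip":-1},{"x":0,"y":0,"z":0,"spin":0,"grip":-1},{"x":0,"y":0,"z":0,"spin":0,"grip":-1},{"x":0,"y":0,"z":-0.02,"spin":0,"grip":-1},{"x":0,"y":0,"z":-0.06,"spin":0,"grip":-1},{"x":0,"y":0,"z":-0.1,"spin":0,"grip":-1}]' |tail -3
python3 -m inch '[{"x":0,"y":0,"z":-0.1,"spin":0,"grip":-1},{"x":0,"y":0,"z":-0.1,"spin":0,"grip":-1},{"x":0,"y":0,"z":-0.1,"spin":0,"grip":-1},{"x":0,"y":0,"z":-0.1,"spin":0,"grip":-1},{"x":0,"y":0,"z":-0.07,"spin":0,"grip":-1},{"x":0,"y":0,"z":0,"spin":0,"grip":-1},{"x":0,"y":0,"z":0,"spin":0,"grip":-1},{"x":0,"y":0,"z":0,"spin":0,"grip":-1}]' |head -3
python3 w.py coupling_mid w8.png 187 24
```

```text
ft_force: [-0.3, -1.0, -0.6]
finger_gap: 1.0
finger_force: 0.0
t: 37.5
ee_pos: [509.7, -324.2, 332.3]
ee_rot: [-179.9, -0.1, 90.0]
tcp [ 509.7 -324.1  332. ] cam [ 511.1 -241.   491.9]
few 0.63 [464.2, 41.5, 517.5, 90.5]
coupling_mid 0.6 [292. 179. 350. 245.] n 2001 z 187.7 enc [ 511.3 -325.7   24.2] fit [ 511.4 -325.7   23.8] exp r 24.0 rows [-0.006   0.0069  0.4836]
```

The coupling is home, with its top at (511.4,-325.7,187.7). Last is the thin pipe.

```bash
python3 -m inch '[{"x":0.0911,"y":0.0145,"z":0,"spin":0,"grip":-1},{"x":0.0911,"y":0.0145,"z":0,"spin":0,"grip":-1},{"x":0.0911,"y":0.0145,"z":0,"spin":0,"grip":-1},{"x":0.0911,"y":0.0145,"z":0,"spin":0,"grip":-1},{"x":0.0911,"y":0.0145,"z":0,"spin":0,"grip":-1},{"x":0.0911,"y":0.0145,"z":0,"spin":0,"grip":-1}]' |head -2
python3 -m inch '[{"x":0.0911,"y":0.0145,"z":0.03,"spin":0,"grip":-1},{"x":0.0911,"y":0.0145,"z":0.06,"spin":0,"grip":-1},{"x":0.0911,"y":0.0145,"z":0.06,"spin":0,"grip":-1},{"x":0.0911,"y":0.0145,"z":0.06,"spin":0,"grip":-1},{"x":0.0911,"y":0.0145,"z":0.05,"spin":0,"grip":-1},{"x":0.0911,"y":0.0145,"z":0.013,"spin":0,"grip":-1}]' |head -2
python3 -m inch '[{"x":0,"y":0,"z":0,"spin":0,"grip":-1},{"x":0,"y":0,"z":0,"spin":0,"grip":-1},{"x":0,"y":0,"z":0,"spin":0,"grip":-1},{"x":0,"y":0,"z":0,"spin":0,"grip":-1},{"x":0,"y":0,"z":0,"spin":0,"grip":-1}]' |head -3
python3 w.py thin_pipe_mid w9.png 80 11
```

```text
t: 38.2
ee_pos: [535.9, -159.2, 332.7]
t: 38.8
ee_pos: [560.6, 4.8, 248.4]
t: 39.3
ee_pos: [562.3, 2.6, 252.3]
ee_rot: [180.0, 0.0, 90.0]
tcp [562.3   2.7 252.3] cam [563.4  86.  411.8]
thin_pipe_mid 0.7 [303. 175. 332. 215.] n 240 z 79.8 enc [563.    3.2  11.1] fit [562.9   3.3  10.9] exp r 11.0 rows [0.0014 0.0019 0.5741]
```

```bash
python3 -m inch '[{"x":0.001,"y":-0.0017,"z":0.06,"spin":0,"grip":-1},{"x":0,"y":0,"z":0.1,"spin":0,"grip":-1},{"x":0,"y":0,"z":0.1,"spin":0,"grip":-1},{"x":0,"y":0,"z":0.1,"spin":0,"grip":-1},{"x":0,"y":0,"z":0.1,"spin":0,"grip":-1},{"x":0,"y":0,"z":0.04,"spin":0,"grip":-1},{"x":0,"y":0,"z":0,"spin":0,"grip":-1},{"x":0,"y":0,"z":0,"spin":0,"grip":-1}]' |head -3
python3 -m inch '[{"x":0,"y":0,"z":0.06,"spin":0,"grip":-1},{"x":0,"y":0,"z":0.06,"spin":0,"grip":-1},{"x":0,"y":0,"z":0.06,"spin":0,"grip":-1},{"x":0,"y":0,"z":0.05,"spin":0,"grip":-1},{"x":0,"y":0,"z":0.03,"spin":0,"grip":-1},{"x":0,"y":0,"z":0.014,"spin":0,"grip":-1},{"x":0,"y":0,"z":0,"spin":0,"grip":-1},{"x":0,"y":0,"z":0,"spin":0,"grip":-1}]'
python3 -m inch '[{"x":0,"y":0,"z":0,"spin":0,"grip":1},{"x":0,"y":0,"z":0,"spin":0,"grip":1},{"x":0,"y":0,"z":0,"spin":0,"grip":1},{"x":0,"y":0,"z":0,"spin":0,"grip":1},{"x":0,"y":0,"z":0,"spin":0,"grip":1},{"x":0,"y":0,"z":0,"spin":0,"grip":1},{"x":0,"y":0,"z":0,"spin":0,"grip":1},{"x":0,"y":0,"z":0,"spin":0,"grip":1}]' 40
```

```text
t: 40.2
ee_pos: [562.5, 3.6, 103.3]
ee_rot: [179.9, 0.0, 90.0]
t: 41.0
ee_pos: [562.4, 3.7, 20.7]
ee_rot: [179.9, 0.0, 90.0]
ft_force: [0.7, -0.5, -0.7]
finger_gap: 0.998
finger_force: 0.0
t: 41.8
ee_pos: [561.9, 3.8, 20.0]
ee_rot: [180.0, 0.0, 90.0]
ft_force: [0.1, -0.4, 3.0]
finger_gap: 0.243
finger_force: 39.1
```

```bash
python3 -m inch '[{"x":0,"y":0,"z":-0.03,"spin":0,"grip":1},{"x":0,"y":0,"z":-0.09,"spin":0,"grip":1},{"x":0,"y":0,"z":-0.12,"spin":0,"grip":1},{"x":0,"y":0,"z":-0.12,"spin":0,"grip":1},{"x":0,"y":0,"z":-0.12,"spin":0,"grip":1},{"x":0,"y":0,"z":-0.12,"spin":0,"grip":1},{"x":0,"y":0,"z":-0.1,"spin":0,"grip":1},{"x":0,"y":0,"z":-0.05,"spin":0,"grip":1}]' |sed -n '2p;5,6p'
python3 -m inch '[{"x":-0.05,"y":-0.008,"z":0,"spin":0,"grip":1},{"x":-0.0915,"y":-0.0143,"z":0,"spin":0,"grip":1},{"x":-0.0915,"y":-0.0143,"z":0,"spin":0,"grip":1},{"x":-0.0915,"y":-0.0143,"z":0,"spin":0,"grip":1},{"x":-0.0915,"y":-0.0143,"z":0,"spin":0,"grip":1},{"x":-0.0915,"y":-0.0143,"z":0,"spin":0,"grip":1},{"x":-0.0915,"y":-0.0143,"z":0,"spin":0,"grip":1}]' |head -2
python3 -m inch '[{"x":-0.0915,"y":-0.0143,"z":0,"spin":0,"grip":1},{"x":-0.0915,"y":-0.0143,"z":0,"spin":0,"grip":1},{"x":-0.0915,"y":-0.0143,"z":0,"spin":0,"grip":1},{"x":-0.0915,"y":-0.0143,"z":0,"spin":0,"grip":1},{"x":-0.0915,"y":-0.0143,"z":0,"spin":0,"grip":1},{"x":-0.0415,"y":-0.006,"z":0,"spin":0,"grip":1},{"x":0,"y":0,"z":0,"spin":0,"grip":1},{"x":0,"y":0,"z":0,"spin":0,"grip":1}]' |head -2
python3 -m inch '[{"x":0,"y":0,"z":0,"spin":0,"grip":1},{"x":0,"y":0,"z":0,"spin":0,"grip":1},{"x":0,"y":0,"z":0,"spin":0,"grip":1}]'
python3 held2.py -60 11 9 held5.png
```

```text
ee_pos: [562.8, 3.7, 248.6]
finger_gap: 0.245
finger_force: 39.3
t: 43.3
ee_pos: [531.9, -177.4, 242.1]
t: 44.1
ee_pos: [510.0, -325.0, 243.6]
t: 44.4
ee_pos: [510.8, -324.8, 245.0]
ee_rot: [180.0, 0.0, 90.1]
ft_force: [0.3, 0.1, -1.1]
finger_gap: 0.243
finger_force: 39.3
n 1882 top centre [0.22 1.26] resid 0.77 z [-61.1 -59.4] x -10.9 11.3 tcp [ 510.8 -325.   245. ]
n 1869 top centre [0.33 1.22] resid 0.79 z [-61.  -59.4] x -10.8 11.2 tcp [ 510.7 -325.1  245. ]
```

View pics/held5.png

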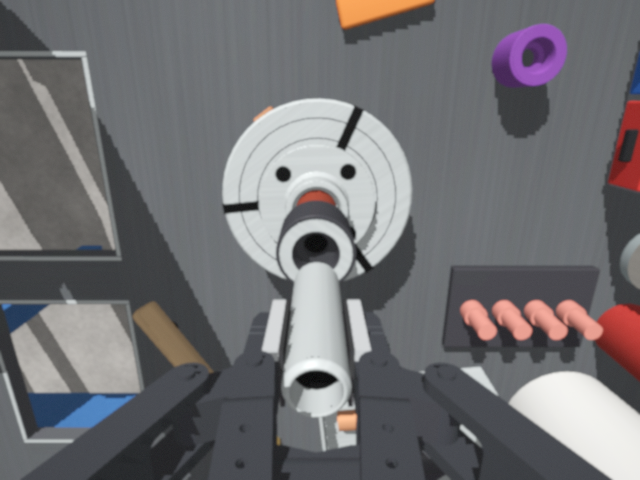

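The thin pipe (317,385) is held upright over the coupling (316,245). It is home at TCP z≈192.5.

```bash
python3 -m inch '[{"x":-0.002,"y":-0.002,"z":0.02,"spin":0,"grip":1},{"x":0,"y":0,"z":0.04,"spin":0,"grip":1},{"x":0,"y":0,"z":0.03,"spin":0,"grip":1},{"x":0,"y":0,"z":0.015,"spin":0,"grip":1},{"x":0,"y":0,"z":0,"spin":0,"grip":1},{"x":0,"y":0,"z":0,"spin":0,"grip":1},{"x":0,"y":0,"z":0,"spin":0,"grip":1}]' |sed -n 2,4p
python3 -m inch '[{"x":0,"y":0,"z":0.01,"spin":0,"grip":1},{"x":0,"y":0,"z":0.01,"spin":0,"grip":1},{"x":0,"y":0,"z":0.01,"spin":0,"grip":1},{"x":0,"y":0,"z":0.01,"spin":0,"grip":1},{"x":0,"y":0,"z":0,"spin":0,"grip":1},{"x":0,"y":0,"z":0,"spin":0,"grip":1}]'
```

```text
ee_pos: [510.1, -326.4, 213.9]
ee_rot: [180.0, 0.0, 90.0]
ft_force: [0.6, 0.5, -1.0]
t: 45.8
ee_pos: [509.8, -326.2, 201.1]
ee_rot: [-180.0, -0.0, 90.0]
ft_force: [0.5, -0.2, -2.3]
finger_gap: 0.248
finger_force: 39.3
```

```bash
python3 -m inch '[{"x":0,"y":0,"z":0.01,"spin":0,"grip":1},{"x":0,"y":0,"z":0.01,"spin":0,"grip":1},{"x":0,"y":0,"z":0.005,"spin":0,"grip":1},{"x":0,"y":0,"z":0.004,"spin":0,"grip":1},{"x":0,"y":0,"z":0,"spin":0,"grip":1},{"x":0,"y":0,"z":0,"spin":0,"grip":1}]'
```

```text
t: 46.4
ee_pos: [509.9, -326.3, 192.6]
ee_rot: [180.0, 0.0, 90.0]
ft_force: [-0.2, 0.6, -1.3]
finger_gap: 0.243
finger_force: 39.3
```

Not yet in contact, so a little further down.

```bash
python3 -m inch '[{"x":0,"y":0,"z":0.004,"spin":0,"grip":1},{"x":0,"y":0,"z":0.003,"spin":0,"grip":1},{"x":0,"y":0,"z":0,"spin":0,"grip":1},{"x":0,"y":0,"z":0,"spin":0,"grip":1}]'
```

```text
t: 46.8
ee_pos: [510.3, -326.6, 192.0]
ee_rot: [179.9, 0.1, 90.0]
ft_force: [-0.7, 0.9, 6.9]
finger_gap: 0.248
finger_force: 39.8
```

```bash
python3 -m inch '[{"x":0,"y":0,"z":0,"spin":0,"grip":-1},{"x":0,"y":0,"z":0,"spin":0,"grip":-1},{"x":0,"y":0,"z":0,"spin":0,"grip":-1},{"x":0,"y":0,"z":0,"spin":0,"grip":-1},{"x":0,"y":0,"z":0,"spin":0,"grip":-1},{"x":0,"y":0,"z":-0.02,"spin":0,"grip":-1},{"x":0,"y":0,"z":-0.06,"spin":0,"grip":-1},{"x":0,"y":0,"z":-0.1,"spin":0,"grip":-1}]' |tail -3
python3 -m inch '[{"x":0,"y":0,"z":-0.1,"spin":0,"grip":-1},{"x":0,"y":0,"z":-0.1,"spin":0,"grip":-1},{"x":0,"y":0,"z":-0.1,"spin":0,"grip":-1},{"x":0,"y":0,"z":-0.08,"spin":0,"grip":-1},{"x":0,"y":0,"z":-0.04,"spin":0,"grip":-1},{"x":0,"y":0,"z":0,"spin":0,"grip":-1},{"x":0,"y":0,"z":0,"spin":0,"grip":-1},{"x":0,"y":0,"z":0,"spin":0,"grip":-1}]' |head -3
python3 w.py thin_pipe_mid w10.png 252 11
python3 - <<'E'
from h import *
s=snap('scene'); save(s,'fin.png'); cv2.imwrite('pics/finc.png',cv2.resize(s['color'][60:280,120:460,::-1],None,fx=2.3,fy=2.3))
for t in ['thin_pipe_mid','elbow_mid']:
    for r in cut_out('scene',t)[:1]:
        c=cloud(s,r['mask']); print(t,r['rect'],c.mean(0).round(1),np.percentile(c[:,2],98).round(1))
E
```

```text
ft_force: [0.3, 0.0, 0.4]
finger_gap: 1.002
finger_force: 0.0
t: 48.4
ee_pos: [509.4, -325.9, 368.3]
ee_rot: [-179.9, -0.1, 90.0]
tcp [ 509.4 -325.9  368.4] cam [ 510.9 -242.9  528. ]
thin_pipe_mid 0.94 [302. 187. 332. 237.] n 346 z 251.7 enc [ 511.1 -326.9   11. ] fit [ 511.1 -326.8   10.8] exp r 11.0 rows [-0.0038  0.0064  0.3888]
thin_pipe_mid [208.0, 77.9, 223.3, 116.4] [ 506.7 -332.6  213.8] 250.4
elbow_mid [381.2, 226.3, 432.0, 258.3] [452.9  90.7  33.1] 44.0
```

View pics/finc.png

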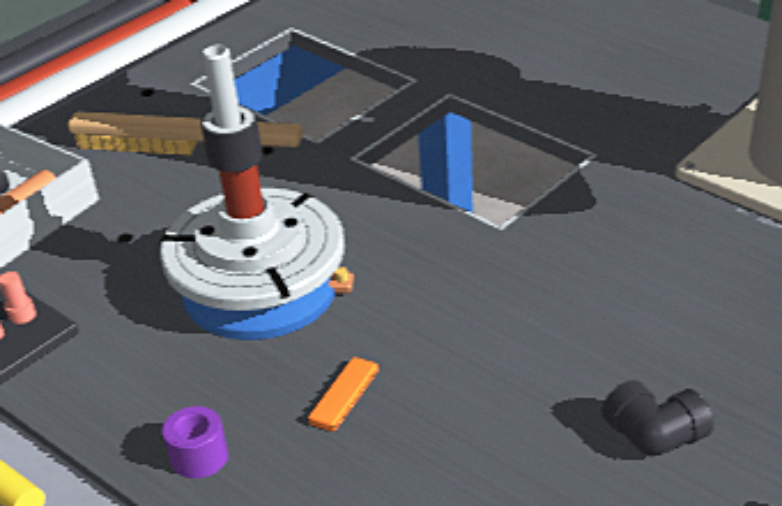

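The spool is stacked and upright: flange, red pipe, coupling and thin pipe, from (240,230) up to (215,50). The thin pipe's top is at z 251.7 against 252 expected, the elbow hasn't moved, and the gripper is clear. I'm handing it in.

```bash
python3 -c "
from workcell import *
print(finish_job())"
```

```text
the job is handed in; nothing more can be done
None
```

I fitted up the spool on the turntable in the order you gave and handed the job in; in the last pictures all four parts were home and upright, the gripper was clear and the elbow had not moved, but the hand-in returned no verdict.

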